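# Scan a vial box at the bench scanning station

## Task

Slide the vial box that stands beside the scanning stand into the stand's corner, so that its label face sits square against the front edge of the base plate and its side against the aluminium guide. With the box there, squeeze the scanner's trigger all the way in, hold it there a moment so that it reads, and let it spring back. Leave the box in the corner and do not disturb the beaker, the jar or the small white bottle.

Things in the scene. Friction and masses are not known exactly. Their poses are not given: they have to be found in the camera images.
- scan_stand: Scanning station, fixed: grey T-shaped base plate 8 mm thick, a light grey cordless pistol scanner clamped on its side above it. Origin on the bench top under it; z up; -y is where the scanner looks; -x is where its handle points (towards the robot). In this frame the plate covers x -0.122..0.075, y -0.035..0.085 and x -0.036..0.097, y -0.110..-0.035.
- box_nest (a point): Where the centre of the vial box belongs: x 0.031, y -0.178, z 0.031 in the stand's frame, same axes. The box then touches two stops: at +y the vertical front edge of the base plate (68 mm from this point, 8 mm high), at +x the aluminium guide strip (66 mm from it, 18 mm high, 225 mm long along y, ending 85 mm to the -y side of this point).
- scan_window (a point): Centre of the scanner's window, in a dark rubber nose 73 mm high by 48 mm wide; at x 0.031, y -0.064, z 0.062 in the stand's frame. The head stretches from it 142 mm along the stand's +y, x 0.003..0.057 with clamp strap 0.001..0.059 (a thumbscrew to x 0.077), highest point z 0.099. Facing -y, it looks at the box nest.
- trigger_pad (a point): Middle of the front face of the trigger, moving with it; at rest x -0.040, y 0.000, z 0.062 in the stand's frame. Dark curved blade 56 mm long along x, 20 mm high, hinged about a vertical axis at its head end (x -0.006, y 0.014). Squeezed towards the stand's +y, against the handle, by 10 mm here. Open space 100 mm wide in front of it (-y), over the plate.
- grip_back (a point): Back of the scanner's handle opposite the trigger, x -0.040, y 0.0465, z 0.062 in the stand's frame. Handle along x, 30 mm thick (z 0.047..0.077), from the head to x -0.114. From here to the trigger pad is 47 mm at rest, 37 mm squeezed. A rest with cheeks holds the butt at x -0.106..-0.082, up to z 0.069. Free space behind (+y).
- trigger (a joint): Trigger angle in rad: 0 at rest, 0.28 fully squeezed (its stop). A spring returns it; at the trigger pad it takes about 3 N to start and 8 N to squeeze fully.
- box_center (a point): Centre of the vial box, 132 mm square, 62 mm high, about 0.16 kg, lilac with a clear lid fixed shut, loose on the bench, too wide to grip. Box axes: z up; -x out of the label face (68 mm from here, white label strip), +x out of the hinge face (64 mm; hinges to 70 mm, 40 mm above the bench); sides at y -66 and +66 mm. Placed properly, its +y is along the stand's +x, the label looking at the scanner.
- beaker: Clear 50 ml beaker, 50 mm across and 60 mm high, loose, upright; origin at the centre of its underside. To be left alone.
- cream_jar: White screw-lid jar, 77 mm across, 91 mm high, loose; origin at the centre of its underside. To be left alone.
- buffer_bottle: Small white screw-cap storage bottle, 50 mm across, 124 mm high, loose; origin at the centre of its underside. To be left alone.
Not all that is in view belongs to the job. Leave any yellow look-alike of the part that bears box_center alone.

How it is judged:
By the outcome, as a careful person would: the job done as asked, in the order asked, and still so for the second after the job is handed in, with the robot touching nothing.
It also fails if it takes over 51 s, if anything falls off the work surface, if the arm or the gripper's body presses on something with over 40 N, if the wrist force passes 120 N, or if a joint passes its speed limit or range.

## Robot

A 6-joint arm with a two-finger parallel gripper is mounted at the origin on a cart in front of the work surface, level with it; the furniture and walls round the work are solid. World frame = base frame: x ahead of the robot, y to its left, z up, the work surface at z = 0. Lengths are in m, angles in degrees, forces in N, time in s.
With the tool pointing down it reaches from about 0.375 to 0.9 m from the base axis. Payload 3.1 kg.
Tool frame: the origin (TCP) lies between the finger pads; the fingertips stand 11 mm ahead of it and the grasp point (between the pads) lies 8 mm behind it; x points along the fingers, y is the direction in which the jaws open and shut, and the axes are right-handed (so a half turn about x gives the same grasp; the last joint's range is limited). The gripper opens to 87 mm and grips with 3 to 60 N. Pads are 19 mm wide; open, the fingers measure 117 mm over their backs; the gripper's body (75 mm by 190 mm) begins 51 mm behind the grasp point.
Start: joints at [59.215, 30.224, 82.088, -0, 67.689, -10.227], TCP at [0.219, 0.585, 0.234] pointing down, gripper open.
Joint ranges: [-176.69, 176.69], [-43.24, 126.21], [12.49, 139.97], [-82, 262], [0, 151.66], [-163.58, 163.58]. Speed limits (degrees/s): [159.86, 159.86, 180, 180, 180, 180].

## Interface

Orientations are given as a 3x3 rotation matrix whose columns are the frame's x, y, z axes.
In Python, from rig import bot gives the robot as it stands.
- The arm moves only by the shell command python3 -m inch 'ROWS' [OPENING]. ROWS is a JSON object of lists of equal length, an entry for each row: "dp": the shift along the tool's x, y, z in mm, a list of three; "yaw": the turn about the tool's x in degrees. In form: {"dp": [[tx, ty, tz], ...], "yaw": [yaw, ...]}. A call has 1 to 20 rows; each row shifts and turns the commanded pose from where the row before left it, along the tool's axes as they then stand; what a row does not reach is not made up. A row lasts 1/12 s, in which the tool goes at most 41.7 mm and 7.16 degrees, less where a joint would pass 70% of its speed; a pose out of reach is approached as far as the arm can. A call is refused whole if a number of a shift passes 41.7 or a number of a turn 7.16, either way. A call with a gripper value outside its range is refused whole. OPENING is the finger opening in mm, from 0 to 87, set as the call begins (- or left out, the last holds). The fingers move at their own pace and stop on an object; the grip force is fixed at half the most. Time passes only in rows, so rows that do not move let the fingers close. It gives the time, the measured TCP pose, the force and the opening at its end, in the units of the state.
- bot.read_state(): the state, without advancing time (a new reading comes with each control period).
- bot.capture(name): name is "side" or "top"; returns a dict with "color" (400x640x3 uint8, red, green, blue), "intrinsics" (3x3 intrinsics, pixels), "pose" (4x4, takes a point from camera to world coordinates). Camera axes: x right, y down, z forward; pixel columns grow to the right and rows downward; lengths in m; the calibration is good to about 2 mm. A picture is of the moment at which its call begins. There is no depth.
- bot.hand_in(): hands the job in, once; it reports no verdict.
The state is a dict: "time_s": time; "joint_positions": joint angles; "qvel": joint speeds; "tau": joint torques, N m; "position": TCP position; "tcp_rot": TCP orientation; "force": force on the tool from outside, world axes, zero at the start; "moment": the same for the moment, N m; "opening": opening from 0.0 (shut) to 1.0 (fully open).
Only numpy, scipy, OpenCV 4.12 (cv2) and the standard library are available. Lean on these libraries where they do the work, as an engineer would, in place of code of your own. Each camera call takes 0.05 s, during which the arm holds its last target.

## Working session

There is one attempt and no reset: what is moved stays moved. The work goes in short steps, Python scripts to look and compute and a shell command to move; the robot and the scene stay as the last step left them, time stands still between calls to the robot, and variables do not carry over. Pictures are saved under pics/ and viewed, and the job is handed in when it is done.

```bash
ls; mkdir -p pics; python3 - <<'E'
from rig import bot
import cv2,numpy as np
s=bot.read_state()
for k,v in s.items(): print(k,np.round(v,3).tolist())
for n in("side","top"):
    c=bot.capture(n); cv2.imwrite(f"pics/{n}0.png",c["color"][:,:,::-1]); print(n,c["intrinsics"].tolist(),np.round(c["pose"],4).tolist())
E
```

```text
pics
time_s 0.0
joint_positions [59.216, 30.278, 82.157, -0.002, 67.687, -10.228]
qvel [0.081, 0.054, -0.018, 0.05, -0.039, 0.036]
tau [0.0, -44.004, -17.659, 0.063, 0.058, -0.0]
position [0.219, 0.585, 0.233]
tcp_rot [[-0.001, 0.351, 0.936], [-0.002, 0.936, -0.351], [-1.0, -0.002, -0.0]]
force [-1.195, 1.141, -0.524]
moment [-0.025, 0.024, 0.041]
opening 0.997
side [[381.11338990569556, 0.0, 313.51696858578117], [0.0, 381.11338990569556, 197.65769260028645], [0.0, 0.0, 1.0]] [[0.9005, -0.2096, 0.381, 0.0414], [-0.4341, -0.3817, 0.816, -1.0503], [-0.0256, -0.9002, -0.4348, 0.588], [0.0, 0.0, 0.0, 1.0]]
top [[377.3553457626129, 0.0, 323.0063362443042], [0.0, 377.3553457626129, 198.016019646411], [0.0, 0.0, 1.0]] [[0.0017, -0.9923, 0.1239, 0.3701], [-0.9999, -0.003, -0.0099, -0.0204], [0.0102, -0.1239, -0.9922, 1.1987], [0.0, 0.0, 0.0, 1.0]]
```

View pics/side0.png

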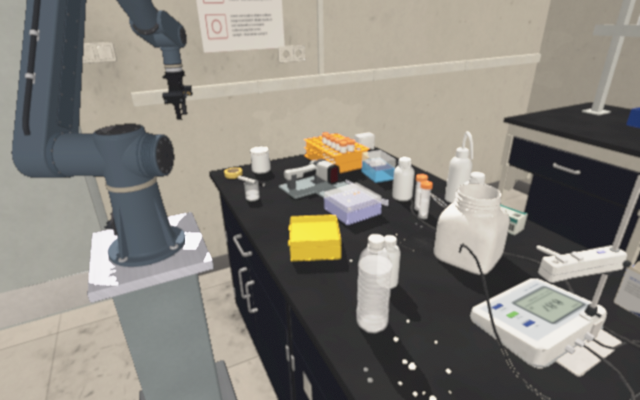

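View pics/top0.png

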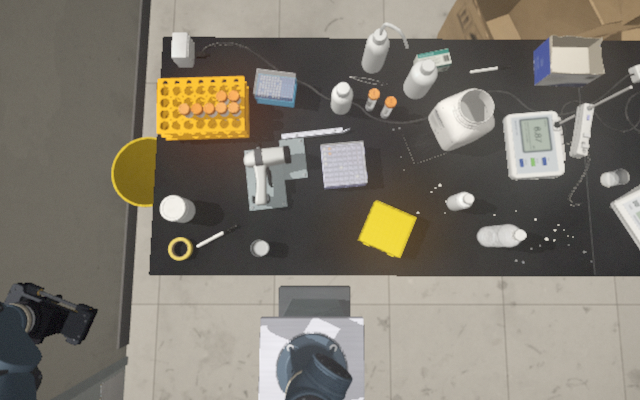

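Top view: the grey stand is at about (277,172), the lilac box at (344,164) and the yellow look-alike at (387,229). The beaker is at (260,248), the jar at (177,208) and the bottle at (341,98). Now close crops.

```bash
python3 - <<'E'
import cv2
a=cv2.imread("pics/top0.png"); cv2.imwrite("pics/topc.png",cv2.resize(a[70:270,150:410],None,fx=3,fy=3,interpolation=cv2.INTER_CUBIC))
a=cv2.imread("pics/side0.png"); cv2.imwrite("pics/sidec.png",cv2.resize(a[120:270,220:430],None,fx=3.8,fy=3.8,interpolation=cv2.INTER_CUBIC))
E
```

```text
(no output)
```

View pics/topc.png

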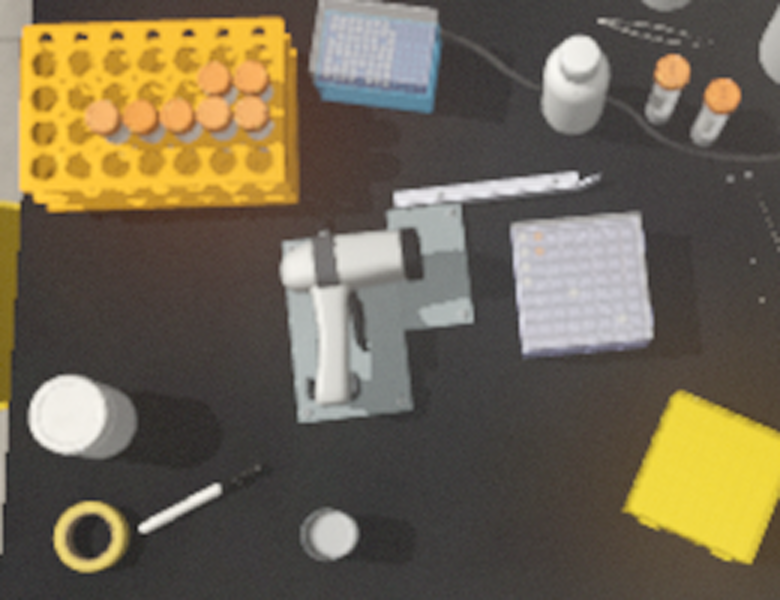

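View pics/sidec.png

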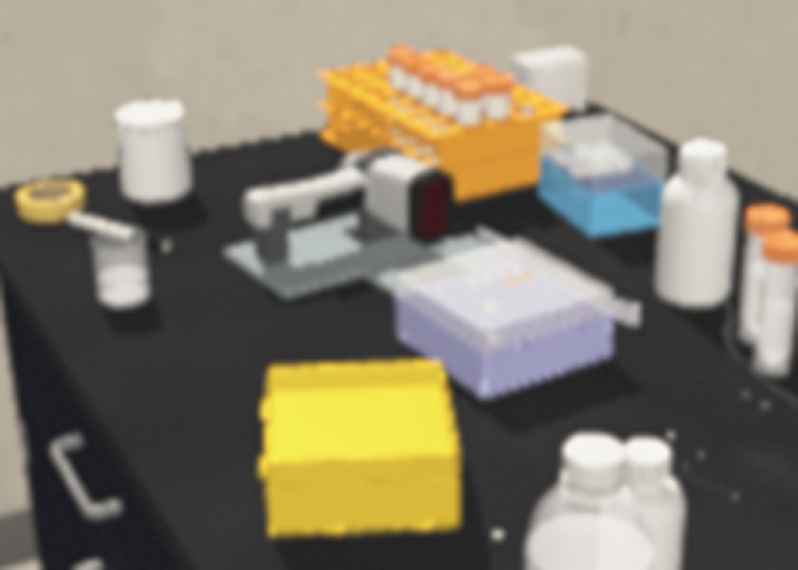

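```bash
cat > h.py <<'E'
from rig import bot
import cv2,numpy as np
def load(n):
    c=bot.capture(n); return c["color"],np.array(c["intrinsics"]),np.array(c["pose"])
def cast(px,K,P,z):
    px=np.atleast_2d(px).astype(float); d=np.c_[px,np.ones(len(px))]@np.linalg.inv(K).T@P[:3,:3].T
    o=P[:3,3]; return o+d*((z-o[2])/d[:,2])[:,None]
def proj(X,K,P):
    X=np.atleast_2d(X); c=(X-P[:3,3])@P[:3,:3]; u=c@K.T; return u[:,:2]/u[:,2:]
E
python3 - <<'E'
from h import *
a,K,P=load("top")
cv2.imwrite("pics/b1.png",cv2.resize(a[130:200,230:380,::-1],None,fx=5.3,fy=5.3,interpolation=cv2.INTER_NEAREST))
hsv=cv2.cvtColor(a,cv2.COLOR_RGB2HSV)
for p in [(344,164),(330,150),(360,180),(300,150),(255,195),(280,195),(335,183)]: print(p,a[p[1],p[0]],hsv[p[1],p[0]])
b,_,_=load("side")
cv2.imwrite("pics/b2.png",cv2.resize(b[160:240,275:405,::-1],None,fx=6,fy=6,interpolation=cv2.INTER_NEAREST))
E
```

```text
(344, 164) [201 200 209] [123  11 209]
(330, 150) [202 195 200] [159   9 202]
(360, 180) [194 192 198] [130   8 198]
(300, 150) [172 179 177] [ 81  10 179]
(255, 195) [198 200 197] [ 50   4 200]
(280, 195) [127 135 133] [ 83  15 135]
(335, 183) [203 201 209] [128  10 209]
```

View pics/b1.png

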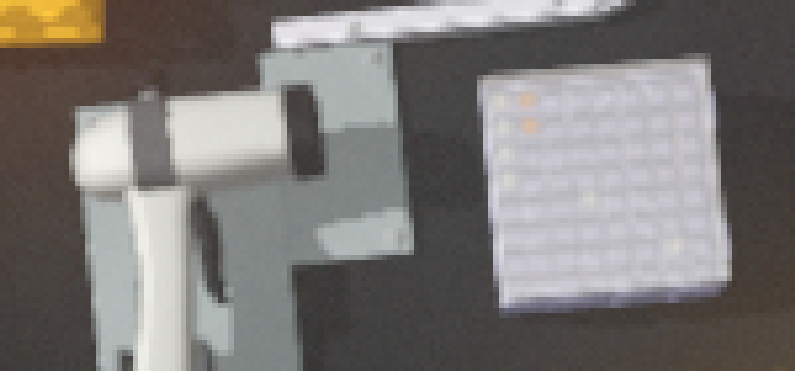

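View pics/b2.png

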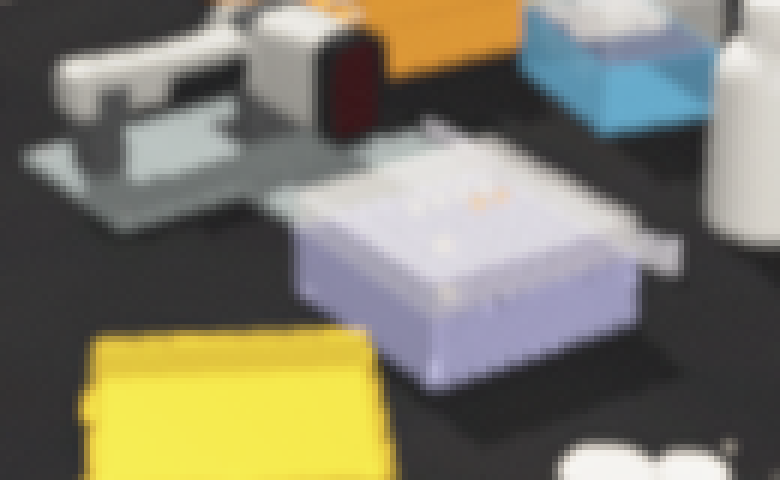

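```bash
cat >> h.py <<'E'
def edge(img,p,q,w=4,n=25,trim=.12):
    """subpixel edge points between p and q: steepest gradient of perpendicular profile"""
    g=cv2.GaussianBlur(cv2.cvtColor(img,cv2.COLOR_RGB2GRAY),(0,0),.7).astype(np.float32)
    p,q=np.array(p,float),np.array(q,float); d=(q-p)/np.linalg.norm(q-p); nn=np.array([-d[1],d[0]])
    ts=np.linspace(trim,1-trim,n); s=np.arange(-w,w+.01,.1); out=[]
    for t in ts:
        pt=p+t*(q-p)+s[:,None]*nn
        v=cv2.remap(g,pt[:,0].astype(np.float32)[None],pt[:,1].astype(np.float32)[None],cv2.INTER_LINEAR)[0]
        gr=np.abs(np.gradient(v)); k=gr>gr.max()*.5; out.append(p+t*(q-p)+nn*(s[k]*gr[k]).sum()/gr[k].sum())
    out=np.array(out)
    vx,vy,x0,y0=cv2.fitLine(out.astype(np.float32),cv2.DIST_HUBER,0,.01,.01).ravel()
    r=np.abs((out-[x0,y0])@[-vy,vx]); return out[r<1.0]
def wline(pts,K,P,z):
    X=cast(pts,K,P,z)[:,:2].astype(np.float32); vx,vy,x0,y0=cv2.fitLine(X,cv2.DIST_HUBER,0,.001,.001).ravel()
    r=(X-[x0,y0])@np.array([-vy,vx]); return np.array([x0,y0]),np.array([vx,vy]),r.std(),len(X)
def inter(a,b):
    t=np.linalg.solve(np.c_[a[1],-b[1]],b[0]-a[0]); return a[0]+t[0]*a[1]
E
cat > m1.py <<'E'
from h import *
a,K,P=load("top")
o=lambda x,y:(230+x/5.3,130+y/5.3)
t=lambda x,y:(150+x/3,70+y/3)
E={'front':(o(390,43),o(412,252),.008),'bot':(t(300,420),t(410,408),.008),'hr':(t(405,332),t(411,408),.008),'left':(t(290,310),t(299,418),.008),
'inner':(o(292,262),o(412,252),.008),
'bl':(o(480,75),o(498,305),.062),'br':(o(710,57),o(730,285),.062),'bt':(o(480,75),o(710,57),.062),'bb':(o(500,312),o(725,293),.0),
'gb':(o(405,42),o(560,25),.018)}
L={}
for k,(p,q,z) in E.items():
    L[k]=wline(edge(a,p,q),K,P,z); d=L[k][1]; print(k,np.round(L[k][0],4),"ang",round(np.degrees(np.arctan2(d[1],d[0])),2),L[k][2].round(4),L[k][3])
c=[(('front','inner'),(-.036,-.110)),(('bot','hr'),(-.122,-.035)),(('bot','left'),(-.122,.085))]
W=np.array([inter(L[i],L[j]) for (i,j),_ in c]); S=np.array([s for _,s in c])
Wc,Sc=W-W.mean(0),S-S.mean(0); th=np.arctan2((Sc[:,0]*Wc[:,1]-Sc[:,1]*Wc[:,0]).sum(),(Sc*Wc).sum())
R=np.array([[np.cos(th),-np.sin(th)],[np.sin(th),np.cos(th)]]); T=W.mean(0)-R@S.mean(0)
print("stand",T,np.degrees(th)); print("resid",(W-(S@R.T+T)).round(4).tolist())
print("guide line in stand x:",(R.T@(L['gb'][0]-T)))
for k in('bl','br','bt','bb'): print(k,(R.T@(L[k][0]-T)).round(4), np.round(np.degrees(np.arctan2(*(R.T@L[k][1])[::-1])),2))
print([(R.T@(inter(L[i],L[j])-T)).round(4).tolist() for i,j in(('bl','bt'),('br','bt'),('br','bb'),('bl','bb'))])
E
python3 m1.py
```

```text
front [0.6416 0.0241] ang 6.7 0.0006 25
bot [0.4862 0.1321] ang -83.31 0.0005 25
hr [0.5247 0.0855] ang 6.08 0.0005 25
left [0.5554 0.2103] ang 7.68 0.0005 21
inner [0.5829 0.0488] ang -83.49 0.0004 25
bl [ 0.6131 -0.0268] ang 5.27 0.0004 25
br [ 0.6254 -0.1615] ang 5.1 0.0007 25
bt [ 0.6873 -0.0944] ang -84.81 0.0004 25
bb [ 0.5613 -0.1083] ang -85.09 0.0006 25
gb [ 0.7235 -0.0267] ang -83.23 0.0006 25
stand [0.6091935  0.13085532] 6.843657792128076
resid [[-0.0001, 0.0003], [-0.0002, 0.0005], [0.0003, -0.0008]]
guide line in stand x: [ 0.09467327 -0.17005361]
bl [-0.0149 -0.157 ] -1.57
br [-0.0188 -0.2922] -1.74
bt [ 0.0507 -0.2329] -91.65
bb [-0.076  -0.2318] -91.93
[[0.0528, -0.1589], [0.0489, -0.2943], [-0.078, -0.2904], [-0.0734, -0.1554]]
```

```bash
cat > m2.py <<'E'
from h import *
a,K,P=load("top"); b,K2,P2=load("side")
def tri(p,q):
    A=[];B=[]
    for (u,KK,PP) in((p,K,P),(q,K2,P2)):
        d=PP[:3,:3]@np.linalg.solve(KK,[u[0],u[1],1]); d/=np.linalg.norm(d); M=np.eye(3)-np.outer(d,d); A.append(M);B.append(M@PP[:3,3])
    X=np.linalg.solve(sum(A),sum(B)); return X.round(4), round(float(np.linalg.norm(A[0]@X-B[0]))*2000,1)
th=np.radians(6.84);R=np.array([[np.cos(th),-np.sin(th)],[np.sin(th),np.cos(th)]]);T=np.array([.6092,.1309])
o=lambda x,y:(230+(x)/5.3,130+(y)/5.3); s=lambda x,y:(275+x/6,160+y/6); t=lambda x,y:(150+x/3,70+y/3); s2=lambda x,y:(220+x/3.8,120+y/3.8)
def show(n,p,q):
    X,g=tri(p,q); print(n,X,"gap mm",g,"stand",(R.T@(X[:2]-T)).round(4))
show("box top -x+y",o(498,298),s(295,205)); show("box top -x-y",o(728,283),s(432,280));show("box top +x-y",o(710,57),s(640,215))
show("head nose top +x",o(322,90),s(385,40))
show("handle butt top",t(330,400),s(60,75))
# side: bottom corners on bench
for q in(s(435,388),s(297,298),s(638,325)): 
    X=cast(q,K2,P2,0)[0]; print("bench",X.round(4),(R.T@(X[:2]-T)).round(4))
# yellow & others, top view
m=cv2.inRange(cv2.cvtColor(a,cv2.COLOR_RGB2HSV),(22,170,150),(33,255,255)); n,l,st,c=cv2.connectedComponentsWithStats(m)
for i in range(1,n):
    if st[i,4]>800 and c[i][0]>330:
        cn=cv2.findContours((l==i).astype('uint8'),0,2)[0][0]; bx=cv2.boxPoints(cv2.minAreaRect(cn)); X=cast(bx,K,P,.062)[:,:2]; print("yellow",bx.round(1).tolist(),((X-T)@R).round(3).tolist())
for n,p,z in(("beaker",(260,248),.06),("jar",(175,207),.09),("bottle",(343,91),.124)):
    X=cast(p,K,P,z)[0]; print(n,X.round(3),(R.T@(X[:2]-T)).round(3))
# trigger: front edge px
for p in(t(352,292),t(362,345),t(345,320)): print("trig",(R.T@(cast(p,K,P,.07)[0,:2]-T)).round(4))
E
python3 m2.py
```

```text
box top -x+y [ 0.5519 -0.0356  0.0512] gap mm 4.2 stand [-0.0767 -0.1585]
box top -x-y [ 0.5601 -0.1684  0.0625] gap mm 5.9 stand [-0.0844 -0.2913]
box top +x-y [ 0.6926 -0.1591  0.0642] gap mm 4.3 stand [ 0.0483 -0.2979]
head nose top +x [0.6643 0.0648 0.0927] gap mm 4.2 stand [ 0.0468 -0.0722]
handle butt top [0.494  0.1573 0.0719] gap mm 0.2 stand [-0.1112  0.0399]
bench [ 0.5655 -0.1694  0.    ] [-0.0792 -0.293 ]
bench [ 0.5488 -0.047   0.    ] [-0.0811 -0.1694]
bench [ 0.6956 -0.1624  0.    ] [ 0.0508 -0.3015]
yellow [[356.29998779296875, 241.60000610351562], [374.20001220703125, 198.8000030517578], [417.0, 216.6999969482422], [399.20001220703125, 259.3999938964844]] [[-0.258, -0.234], [-0.136, -0.304], [-0.205, -0.426], [-0.325, -0.354]]
beaker [0.361 0.156 0.06 ] [-0.243  0.055]
jar [0.481 0.404 0.09 ] [-0.095  0.286]
bottle [ 0.826 -0.09   0.124] [ 0.188 -0.245]
trig [-0.0038  0.0074]
trig [-0.0591  0.0028]
trig [-0.0317  0.0172]
```

Possible confusions are the lilac box at top px (344,164), the yellow look-alike at (387,229) and the blue box at (275,88). I choose the lilac one. The crops show it beside the stand's nose, with no label on its two robot-side or outer faces, so the label faces the scanner. Next I travel high towards its -x side.

```bash
python3 -m inch '{"dp":[[0,-10,10],[0,-20,20],[0,-27,26],[0,-27,26],[0,-27,26],[0,-27,26],[0,-27,26],[0,-27,26],[0,-27,26],[0,-27,26],[0,-27,26],[0,-27,26],[0,-27,26],[0,-27,26],[0,-27,26],[0,-27,26],[0,-27,26],[0,-27,26],[0,-27,26],[0,-20,20]],"yaw":[0,0,0,0,0,0,0,0,0,0,0,0,0,0,0,0,0,0,0,0]}' 60
python3 -m inch '{"dp":[[0,-10,10],[0,0,0],[0,0,0],[0,0,0],[0,0,0],[0,0,0]],"yaw":[-6.8,-6.8,-6.8,-6.8,0,0]}'
```

```text
time_s: 2.02
position: [0.5027, -0.0673, 0.2339]
tcp_rot: [[0.002, 0.353, 0.936], [-0.001, 0.936, -0.353], [-1.0, -0.0, 0.002]]
force: [-0.3, 0.8, -0.0]
opening: 0.69
time_s: 2.52
position: [0.5072, -0.0771, 0.2336]
tcp_rot: [[0.0, -0.113, 0.994], [-0.0, 0.994, 0.113], [-1.0, -0.0, 0.0]]
force: [-0.6, 0.4, -0.4]
opening: 0.69
```

```bash
python3 -m inch '{"dp":[[0,-27,14],[30,0,0],[30,0,0],[30,0,0],[30,0,0],[30,0,0],[28,0,0],[18,0,0],[9,0,0],[0,0,0],[0,0,0]],"yaw":[-0.35,0,0,0,0,0,0,0,0,0,0]}'
python3 - <<'E'
from h import *
a,K,P=load("top");b,_,_=load("side")
cv2.imwrite("pics/c1.png",np.vstack([cv2.resize(a[110:220,230:420,::-1],(760,290)),cv2.resize(b[130:260,240:430,::-1],(430,294))[:, :].repeat(1,0) if 0 else cv2.copyMakeBorder(cv2.resize(b[130:260,240:430,::-1],(430,294)),0,0,0,330,0)]))
E
```

```text
time_s: 3.43
position: [0.5245, -0.1022, 0.0287]
tcp_rot: [[0.0, -0.121, 0.993], [-0.0, 0.993, 0.121], [-1.0, -0.0, 0.0]]
force: [-0.5, 0.4, -0.9]
opening: 0.687
```

View pics/c1.png

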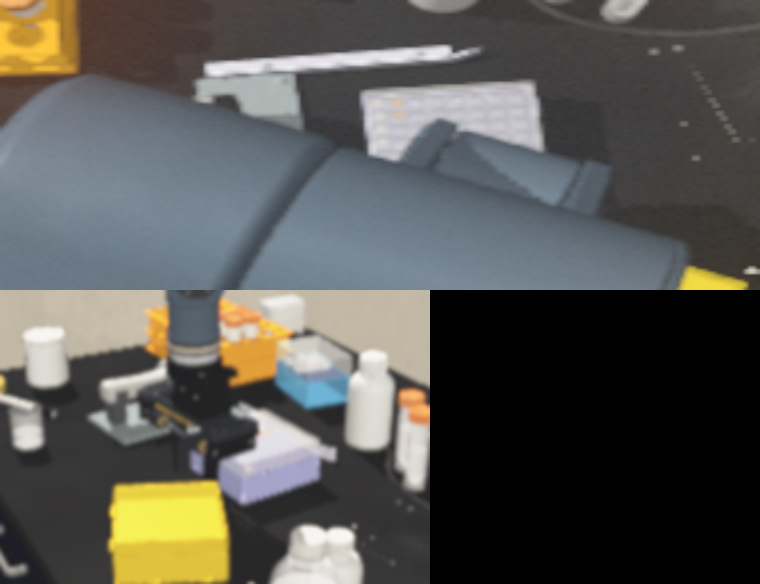

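```bash
python3 -m inch '{"dp":[[0,0,8],[0,0,7],[0,0,5],[0,0,5],[0,0,5],[0,0,5],[0,0,5],[0,0,5],[0,0,5],[0,0,5],[0,0,4],[0,0,2],[0,0,0]],"yaw":[0,0,0,0,0,0,0,0,0,0,0,0,0]}'
python3 -m inch '{"dp":[[0,0,2],[0,0,0]],"yaw":[0,0]}'
python3 -m inch '{"dp":[[0,0,2],[0,0,0]],"yaw":[0,0]}'
python3 -m inch '{"dp":[[0,0,2],[0,0,0]],"yaw":[0,0]}'
```

```text
time_s: 4.62
position: [0.5858, -0.0949, 0.0285]
tcp_rot: [[0.002, -0.122, 0.993], [-0.0, 0.993, 0.122], [-1.0, -0.001, 0.001]]
force: [-0.1, 0.1, -0.1]
opening: 0.689
time_s: 4.78
position: [0.587, -0.0946, 0.0285]
tcp_rot: [[0.0, -0.122, 0.993], [-0.0, 0.993, 0.122], [-1.0, -0.0, 0.0]]
force: [-0.3, 1.3, 0.4]
opening: 0.689
time_s: 4.95
position: [0.589, -0.0943, 0.0286]
tcp_rot: [[0.0, -0.122, 0.993], [-0.0, 0.993, 0.122], [-1.0, -0.0, 0.0]]
force: [-0.6, 0.3, 0.0]
opening: 0.689
time_s: 5.12
position: [0.5911, -0.0941, 0.0286]
tcp_rot: [[0.0, -0.122, 0.993], [-0.0, 0.993, 0.122], [-1.0, -0.0, 0.0]]
force: [-0.3, 0.3, -0.7]
opening: 0.689
```

```bash
for i in 1; do python3 -m inch '{"dp":[[0,0,1],[0,0,0]],"yaw":[0,0]}'|grep -E "pos|force"
python3 -m inch '{"dp":[[0,0,1],[0,0,0]],"yaw":[0,0]}'|grep -E "pos|force"
python3 -m inch '{"dp":[[0,0,1],[0,0,0]],"yaw":[0,0]}'|grep -E "pos|force"; done
```

```text
position: [0.5912, -0.094, 0.0285]
force: [-2.4, -0.5, 0.8]
position: [0.5911, -0.094, 0.0285]
force: [-4.7, -2.0, 3.6]
position: [0.5911, -0.0939, 0.0285]
force: [-7.7, -3.1, 5.1]
```

```bash
python3 - <<'E'
from h import *
a,K,P=load("top")
cv2.imwrite("pics/c2.png",cv2.resize(a[110:220,230:420,::-1],(760,440)))
E
```

```text
(no output)
```

View pics/c2.png

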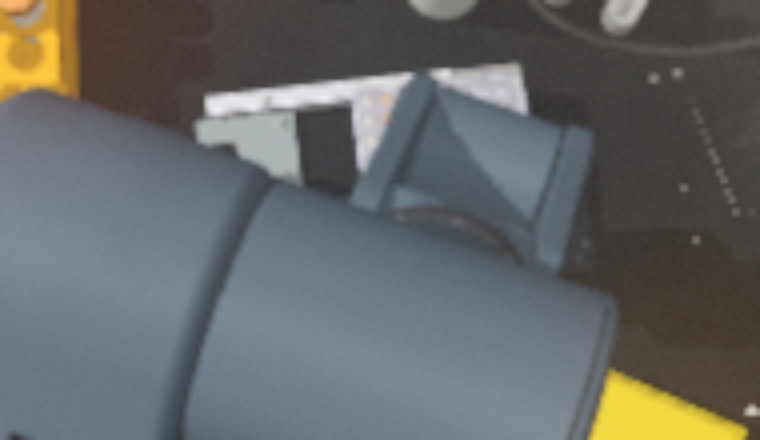

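```bash
python3 -m inch '{"dp":[[0,0,-8],[0,0,-20],[-30,0,0],[-40,0,0],[-30,0,0],[-10,-10,10],[0,-24,20],[0,-30,28],[0,-28,27],[0,-12,11],[0,0,0]],"yaw":[0,0,0,0,0,0,0,0,0,0,0]}'
python3 -m inch '{"dp":[[0,0,0],[0,0,0],[0,0,0],[0,0,0],[0,0,0],[0,0,0],[0,0,0],[0,0,0],[0,0,0],[0,0,0],[0,0,0],[0,0,0],[0,0,0],[0,0,0],[0,0,0]],"yaw":[6.935,6.935,6.935,6.935,6.935,6.935,6.935,6.935,6.935,6.935,6.935,6.935,6.935,0,0]}'
cat > st.py <<'E'
from h import *
s=bot.read_state(); th=np.radians(6.84);R=np.array([[np.cos(th),-np.sin(th)],[np.sin(th),np.cos(th)]])
p=np.array(s["position"]);r=np.array(s["tcp_rot"]);print("t",round(s["time_s"],2),"stand xy",(R.T@(p[:2]-[.6092,.1309])).round(4),"z",p[2].round(4),"yaw-stand",round(np.degrees(np.arctan2(r[1,1],r[0,1]))-6.84,2),"F stand",(R.T@np.array(s["force"])[:2]).round(1),round(s["force"][2],1),"open",round(s["opening"]*87,1))
E
python3 st.py
python3 - <<'E'
from h import *
a,K,P=load("top");b,_,_=load("side")
cv2.imwrite("pics/c3.png",np.vstack([cv2.resize(a[110:220,230:420,::-1],(500,290)),cv2.resize(b[130:240,240:430,::-1],(500,290))]))
E
```

```text
time_s: 6.58
position: [0.678, -0.1924, 0.1389]
tcp_rot: [[0.007, -0.12, 0.993], [-0.003, 0.993, 0.12], [-1.0, -0.004, 0.007]]
force: [0.9, -0.4, 0.4]
opening: 0.692
time_s: 7.83
position: [0.6732, -0.1877, 0.1384]
tcp_rot: [[-0.001, 0.992, 0.123], [0.001, 0.123, -0.992], [-1.0, -0.0, -0.001]]
force: [0.0, -0.3, -1.2]
opening: 0.689
t 7.83 stand xy [ 0.0256 -0.324 ] z 0.1384 yaw-stand 0.2 F stand [-0.  -0.3] -1.2 open 59.9
```

View pics/c3.png

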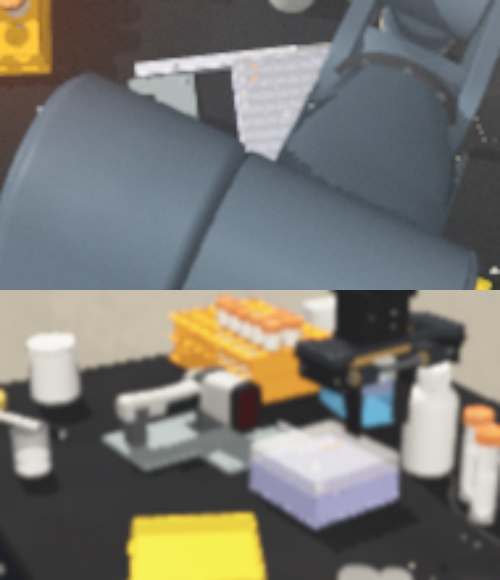

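```bash
python3 -m inch '{"dp":[[15,0,0],[30,0,0],[30,0,0],[22,0,0],[10,0,0],[3,0,0],[0,0,0],[0,0,0]],"yaw":[0.2,0,0,0,0,0,0,0]}' ; python3 st.py
python3 -m inch '{"dp":[[0,0,-6],[0,0,-5],[0,0,-5],[0,0,-5],[0,0,-5],[0,0,-5],[0,0,-5],[0,0,-5],[0,0,-5],[0,0,-5],[0,0,-5],[0,0,-3],[0,0,0]],"yaw":[0,0,0,0,0,0,0,0,0,0,0,0,0]}'; python3 st.py
```

```text
time_s: 8.6
position: [0.675, -0.1891, 0.0299]
tcp_rot: [[0.002, 0.993, 0.116], [-0.001, 0.116, -0.993], [-1.0, 0.002, 0.001]]
force: [-0.7, 0.3, -0.0]
opening: 0.688
t 8.6 stand xy [ 0.0272 -0.3255] z 0.0299 yaw-stand -0.17 F stand [-0.6  0.4] -0.0 open 59.8
time_s: 9.68
position: [0.6668, -0.1287, 0.0283]
tcp_rot: [[-0.001, 0.993, 0.116], [0.001, 0.116, -0.993], [-1.0, -0.0, -0.001]]
force: [0.6, 0.3, 0.1]
opening: 0.692
t 9.68 stand xy [ 0.0263 -0.2646] z 0.0283 yaw-stand -0.18 F stand [0.6 0.3] 0.1 open 60.2
```

```bash
python3 -m inch '{"dp":[[0,0,-2],[0,0,-2],[0,0,-1],[0,0,0]],"yaw":[0,0,0,0]}' >/dev/null; python3 st.py
python3 -m inch '{"dp":[[0,0,-1],[0,0,-1],[0,0,0]],"yaw":[0,0,0]}' >/dev/null; python3 st.py
python3 -m inch '{"dp":[[0,0,-1],[0,0,-1],[0,0,0]],"yaw":[0,0,0]}' >/dev/null; python3 st.py
```

```text
t 10.02 stand xy [ 0.0262 -0.2605] z 0.0283 yaw-stand -0.21 F stand [-0.1 -0.2] -0.4 open 60.2
t 10.27 stand xy [ 0.0262 -0.2587] z 0.0283 yaw-stand -0.21 F stand [ 0.4 -0. ] -0.9 open 59.6
t 10.52 stand xy [ 0.0263 -0.2567] z 0.0285 yaw-stand -0.2 F stand [ 0.  -0.5] 0.2 open 60.1
```

```bash
python3 -m inch '{"dp":[[0,0,-1],[0,0,-1],[0,0,0]],"yaw":[0,0,0]}' >/dev/null; python3 st.py
python3 -m inch '{"dp":[[0,0,-1],[0,0,0]],"yaw":[0,0]}' >/dev/null; python3 st.py
python3 -m inch '{"dp":[[0,0,-1],[0,0,0]],"yaw":[0,0]}' >/dev/null; python3 st.py
```

```text
t 10.77 stand xy [ 0.0263 -0.2547] z 0.0285 yaw-stand -0.19 F stand [0.5 0. ] 0.1 open 60.3
t 10.93 stand xy [ 0.0268 -0.2546] z 0.0288 yaw-stand -0.17 F stand [-0.7 -2.9] -0.7 open 60.1
t 11.1 stand xy [ 0.027  -0.2545] z 0.0291 yaw-stand -0.14 F stand [-0.  -5.9] 0.9 open 60.0
```

```bash
python3 -m inch '{"dp":[[0,0,-1],[0,0,-1],[0,0,0],[0,0,0]],"yaw":[0,0,0,0]}' >/dev/null; python3 st.py
python3 -m inch '{"dp":[[0,0,3],[0,0,8],[0,0,14],[-15,0,14],[-35,0,0],[-35,0,0],[-25,0,0],[0,0,0]],"yaw":[0,0,0,0,0,0,0,0]}' >/dev/null; python3 st.py
python3 - <<'E'
from h import *
a,K,P=load("top");b,_,_=load("side")
cv2.imwrite("pics/c4.png",np.vstack([cv2.resize(a[110:220,230:420,::-1],(500,290)),cv2.resize(b[130:240,240:430,::-1],(500,290))]))
E
```

```text
t 11.43 stand xy [ 0.027  -0.2543] z 0.0295 yaw-stand -0.08 F stand [-2.5 -9. ] 1.9 open 60.2
t 12.1 stand xy [ 0.03   -0.2927] z 0.1453 yaw-stand -0.25 F stand [0.1 0.1] 0.6 open 60.0
```

View pics/c4.png

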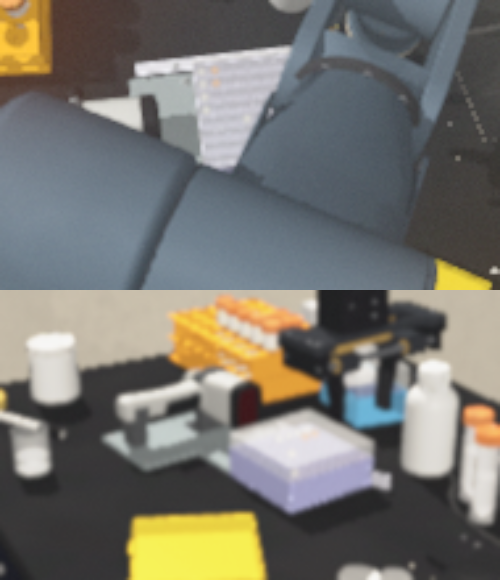

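```bash
python3 -m inch '{"dp":[[0,-10,-10],[0,-25,-24],[0,-28,-28],[0,-28,-26],[0,-21,-20],[0,0,0]],"yaw":[0,0,0,0,0,0]}' >/dev/null; python3 st.py
python3 -m inch '{"dp":[[0,0,0],[0,0,0],[0,0,0],[0,0,0],[0,0,0],[0,0,0],[0,0,0],[0,0,0],[0,0,0],[0,0,0],[0,0,0],[0,0,0],[0,0,0],[0,0,0],[0,0,0]],"yaw":[-6.94,-6.94,-6.94,-6.94,-6.94,-6.94,-6.94,-6.94,-6.94,-6.94,-6.94,-6.94,-6.94,0,0]}' >/dev/null
python3 st.py
```

```text
t 12.7 stand xy [-0.0937 -0.1757] z 0.1359 yaw-stand -0.08 F stand [-0.  0.] 0.2 open 59.9
t 13.95 stand xy [-0.0859 -0.1816] z 0.1373 yaw-stand 89.82 F stand [-0.2 -0.1] 0.6 open 59.8
```

```bash
python3 -m inch '{"dp":[[15,-3,0],[30,0,0],[30,0,0],[22,0,0],[10,0,0],[2,0,0],[0,0,10],[0,0,10],[0,0,6],[0,0,5],[0,0,4],[0,0,2],[0,0,0]],"yaw":[0,0,0,0,0,0,0,0,0,0,0,0,0]}' >/dev/null; python3 st.py
python3 -m inch '{"dp":[[0,0,2],[0,0,1],[0,0,0]],"yaw":[0,0,0]}' >/dev/null; python3 st.py
python3 -m inch '{"dp":[[0,0,1],[0,0,0]],"yaw":[0,0]}' >/dev/null; python3 st.py
```

```text
t 15.03 stand xy [-0.0479 -0.1846] z 0.0299 yaw-stand 90.02 F stand [1.1 0.3] -1.6 open 60.1
t 15.28 stand xy [-0.0453 -0.1846] z 0.0296 yaw-stand 90.01 F stand [-0.2  0. ] 0.4 open 59.5
t 15.45 stand xy [-0.0448 -0.1845] z 0.0295 yaw-stand 90.02 F stand [-0.5 -0. ] -0.1 open 60.1
```

```bash
python3 -m inch '{"dp":[[0,0,1],[0,0,1],[0,0,1],[0,0,0]],"yaw":[0,0,0,0]}' >/dev/null; python3 st.py
python3 -m inch '{"dp":[[0,0,-4],[0,0,-10],[0,0,-20],[-30,0,-10],[-40,0,0],[-30,0,0],[0,0,0]],"yaw":[0,0,0,0,0,0,0]}' 87 >/dev/null; python3 st.py
```

```text
t 15.78 stand xy [-0.0449 -0.1843] z 0.0293 yaw-stand 90.06 F stand [-7.8 -1.8] 4.6 open 60.3
t 16.37 stand xy [-0.0811 -0.1863] z 0.1353 yaw-stand 90.0 F stand [ 0.1 -0.6] -0.5 open 86.2
```

```bash
python3 -m inch '{"dp":[[-10,15,3],[-10,30,6],[0,35,7],[0,35,7],[0,35,7],[0,30,6],[0,24,4],[0,10,1],[0,0,0],[0,0,0]],"yaw":[0,0,0,0,0,0,0,0,0,0]}' >/dev/null; python3 st.py
python3 - <<'E'
from h import *
a,K,P=load("top");b,_,_=load("side")
cv2.imwrite("pics/c5.png",np.vstack([cv2.resize(a[110:220,230:420,::-1],(500,290)),cv2.resize(b[130:240,240:430,::-1],(500,290))]))
E
```

```text
t 17.2 stand xy [-0.0446  0.0293] z 0.1491 yaw-stand 90.09 F stand [-0.1 -0.5] -0.4 open 87.1
```

View pics/c5.png

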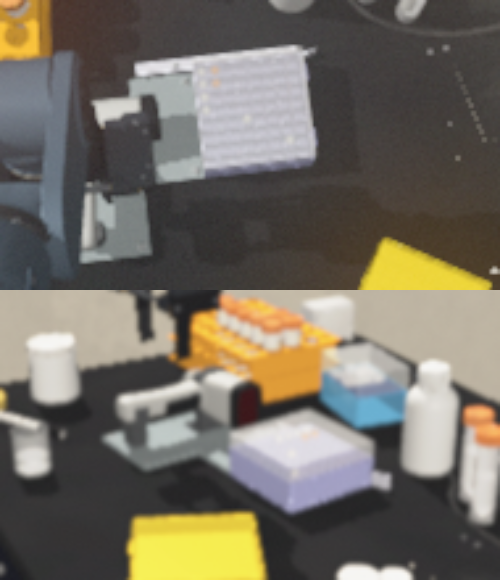

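```bash
cat > m3.py <<'E'
from h import *
a,K,P=load("top")
th=np.radians(6.84);R=np.array([[np.cos(th),-np.sin(th)],[np.sin(th),np.cos(th)]]);T=np.array([.6092,.1309])
nest=[.031,-.178]
def w(x,y,z): return proj(np.r_[R@np.array([x,y])+T,z],K,P)[0]
x0,x1,y0,y1=-.035,.097,-.242,-.110
for n,A,B,z in(('left',(x0,y1),(x1,y1),.062),('right',(x0,y0),(x1,y0),.062),('bot0',(x0,y0),(x0,y1),0.),('botTop',(x0,y0),(x0,y1),.062),('top',(x1,y0),(x1,y1),.062)):
    p,q=w(*A,z),w(*B,z); L=wline(edge(a,p,q,w=3),K,P,z); print(n,p.round(1),q.round(1),(R.T@(L[0]-T)).round(4),round(np.degrees(np.arctan2(L[1][1],L[1][0]))-6.84,2),L[2].round(4),L[3])
E
python3 m3.py
```

```text
left [306.9 173.5] [302.2 131.9] [ 0.0365 -0.1091] -0.21 0.0011 25
right [349.7 168.6] [344.4 127.2] [ 0.0344 -0.2431] -0.3 0.0007 25
bot0 [348.2 172.4] [307.6 177.1] [-0.0313 -0.1772] -90.73 0.0008 22
botTop [349.7 168.6] [306.9 173.5] [-0.0381 -0.1776] -89.58 0.0007 25
top [344.4 127.2] [302.2 131.9] [ 0.0998 -0.1831] -90.06 0.0002 25
```

Box measured square (within about 0.3°) and within about 1–2 mm of the nest. Now I lower over the handle.

```bash
python3 -m inch '{"dp":[[10,-1.3,4.5],[20,0,0],[20,0,0],[20,0,0],[14,0,0],[7,0,0],[4,0,0],[0,0,0],[0,0,0]],"yaw":[0,0,0,0,0,0,0,0,0]}' >/dev/null; python3 st.py
python3 - <<'E'
from h import *
a,K,P=load("top");b,_,_=load("side")
cv2.imwrite("pics/c6.png",np.vstack([cv2.resize(a[110:220,230:420,::-1],(500,290)),cv2.resize(b[150:210,260:360,::-1],(500,300),interpolation=cv2.INTER_CUBIC)]))
E
```

```text
t 18.1 stand xy [-0.0393  0.0277] z 0.0548 yaw-stand 89.98 F stand [ 0.4 -0.8] 0.6 open 86.8
```

View pics/c6.png

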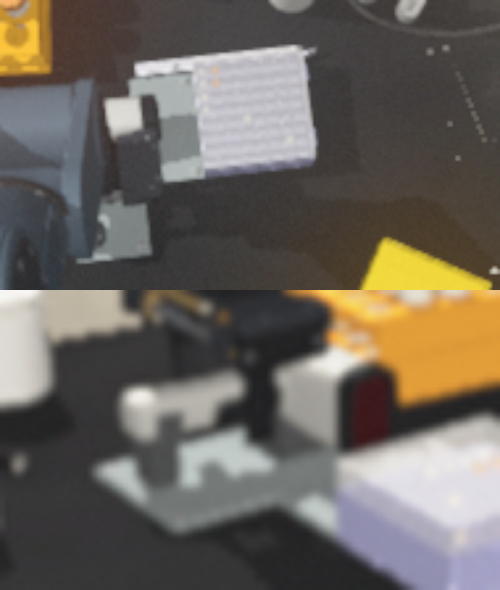

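The finger stands in front of the trigger and the box is unmoved. Closing in stages.

```bash
python3 -m inch '{"dp":[[0,0,0],[0,0,0],[0,0,0],[0,0,0],[0,0,0],[0,0,0]],"yaw":[0,0,0,0,0,0]}' 46 >/dev/null; python3 st.py
python3 -m inch '{"dp":[[0,0,0],[0,0,0],[0,0,0],[0,0,0]],"yaw":[0,0,0,0]}' 40 >/dev/null; python3 st.py
python3 -m inch '{"dp":[[0,0,0],[0,0,0],[0,0,0],[0,0,0]],"yaw":[0,0,0,0]}' 30 >/dev/null; python3 st.py
```

```text
t 18.7 stand xy [-0.0404  0.0275] z 0.0546 yaw-stand 90.07 F stand [-1.7 -5.8] 3.0 open 54.9
t 19.03 stand xy [-0.0421  0.0256] z 0.0544 yaw-stand 90.09 F stand [-3.9 -9.4] 3.4 open 40.6
t 19.37 stand xy [-0.0424  0.0263] z 0.0544 yaw-stand 89.93 F stand [-4.4 -8.1] 3.9 open 37.5
```

```bash
python3 -m inch '{"dp":[[0,0,0],[0,0,0],[0,0,0],[0,0,0],[0,0,0],[0,0,0]],"yaw":[0,0,0,0,0,0]}' 25 >/dev/null; python3 st.py
python3 - <<'E'
from h import *
b,_,_=load("side");a,_,_=load("top")
cv2.imwrite("pics/c7.png",np.vstack([cv2.resize(a[110:220,230:420,::-1],(500,290)),cv2.resize(b[150:210,260:360,::-1],(500,300),interpolation=cv2.INTER_CUBIC)]))
E
```

```text
t 19.87 stand xy [-0.0424  0.0264] z 0.0544 yaw-stand 89.93 F stand [-4.6 -7.2] 3.9 open 37.3
```

View pics/c7.png

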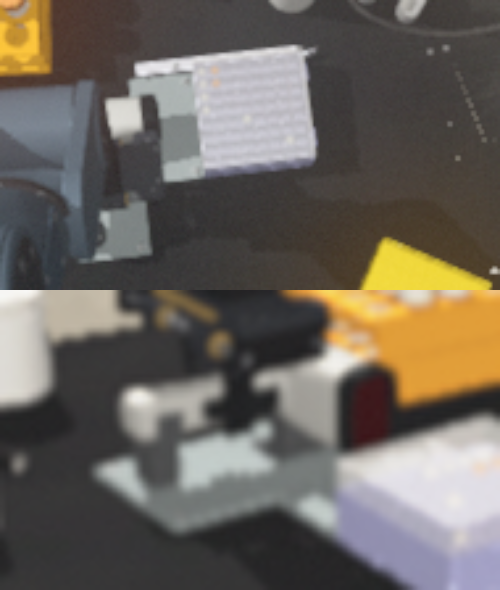

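The fingers stalled at 37.3 mm although commanded to 25, which matches the trigger's 37 mm stop. I hold a little longer, then release.

```bash
python3 -m inch '{"dp":[[0,0,0],[0,0,0],[0,0,0],[0,0,0],[0,0,0],[0,0,0],[0,0,0],[0,0,0],[0,0,0],[0,0,0]],"yaw":[0,0,0,0,0,0,0,0,0,0]}' >/dev/null; python3 st.py
python3 -m inch '{"dp":[[0,0,0],[0,0,0],[0,0,0],[0,0,0],[0,0,0],[0,0,0],[0,0,0],[0,0,0],[0,0,0],[0,0,0]],"yaw":[0,0,0,0,0,0,0,0,0,0]}' 87 >/dev/null; python3 st.py
```

```text
t 20.8 stand xy [-0.0424  0.0263] z 0.0544 yaw-stand 89.92 F stand [-4.1 -6.8] 3.4 open 37.2
t 21.63 stand xy [-0.0399  0.0284] z 0.0545 yaw-stand 90.04 F stand [-0.1  0. ] 0.1 open 85.8
```

```bash
python3 -m inch '{"dp":[[-10,0,0],[-25,0,0],[-30,0,0],[-30,0,0],[-20,0,0],[-5,0,-20],[0,0,-40],[0,0,-40],[0,0,-20],[0,20,0],[0,40,0],[0,40,0],[0,40,0],[0,20,0],[0,0,0],[0,0,0]],"yaw":[0,0,0,0,0,0,0,0,0,0,0,0,0,0,0,0]}' >/dev/null; python3 st.py
python3 m3.py
python3 - <<'E'
from h import *
b,_,_=load("side");a,_,_=load("top")
cv2.imwrite("pics/c8.png",np.vstack([cv2.resize(a[70:260,150:420,::-1],(426,300)),cv2.resize(b[140:230,250:385,::-1],(450,300),interpolation=cv2.INTER_CUBIC)[:,:426]]))
E
```

```text
t 22.97 stand xy [-0.1602  0.1889] z 0.1751 yaw-stand 90.19 F stand [0.6 0. ] 0.1 open 86.9
left [306.9 173.5] [302.2 131.9] [ 0.0282 -0.1091] -0.27 0.0011 25
right [349.7 168.6] [344.4 127.2] [ 0.044  -0.2432] -0.57 0.0008 25
bot0 [348.2 172.4] [307.6 177.1] [-0.0311 -0.1772] -90.78 0.0009 22
botTop [349.7 168.6] [306.9 173.5] [-0.0382 -0.1625] -89.74 0.0008 25
top [344.4 127.2] [302.2 131.9] [ 0.0998 -0.176 ] -89.98 0.0002 25
```

View pics/c8.png

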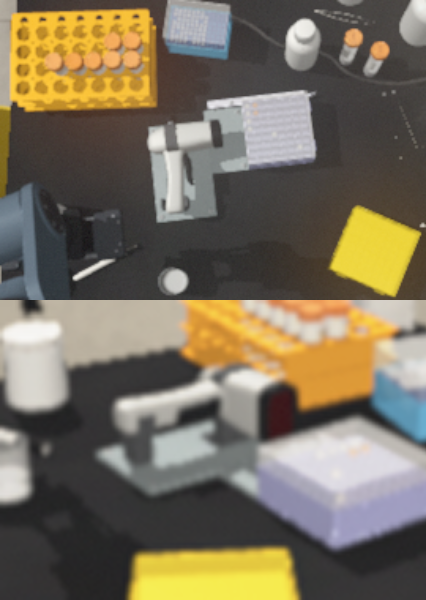

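```bash
python3 - <<'E'
from h import *
a,_,_=load("top"); o=cv2.imread("pics/top0.png")[:,:,::-1]
f=lambda i:cv2.resize(i[130:215,240:360,::-1],(396,280),interpolation=cv2.INTER_CUBIC)
cv2.imwrite("pics/c9.png",np.hstack([f(o),f(a)]))
d=cv2.absdiff(a,o).sum(2)
for n,(x,y) in dict(beaker=(260,248),bottle=(341,98),trigger=(268,175),yellow=(387,229)).items(): print(n,d[y-12:y+13,x-12:x+13].mean().round(1))
E
```

```text
beaker 10.8
bottle 5.9
trigger 5.7
yellow 7.6
```

View pics/c9.png

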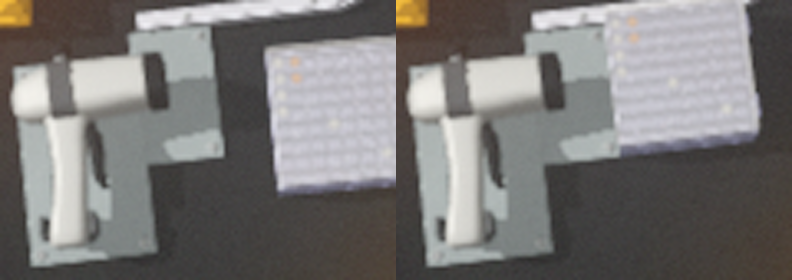

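Trigger is back at rest, the box sits in the corner, and the jar is upright and clear below the gripper. Handing in.

```bash
python3 -c "
from rig import bot
print(bot.hand_in(), bot.read_state()['time_s'])"
```

```text
the job is handed in; nothing more can be done
the job is handed in; nothing more can be done
```

The vial box is in the stand's corner and the scanner trigger was squeezed, held and released. I handed the job in at about 23 s of the 51 s allowed.

- **Box:** I pushed it with both fingers against the guide, then against the front edge of the base plate, then once more against the guide. Each push ended on a firm stop at about 8–9 N. The final top view puts most edges within 1–3 mm of the nest and 0.3–0.6° of square. The robot-side bottom edge disagreed more, at about 4 mm and 0.8°. That edge is blurred by the darker side face, so I trusted the contact stops over it.
- **Label side:** I never saw the label itself. I took it to face the scanner because neither of the two box faces visible in the side view showed it.
- **Trigger:** With the box seated, I closed the fingers on the trigger and handle. They stalled at 37.2–37.5 mm (37 mm is fully squeezed) while commanded to 25 mm, and held there for about 1.5 s. The arm was pushed off by about 2 mm at under 10 N. After release, the last picture shows the trigger back at rest.
- **Other objects:** The beaker, the bottle and the yellow look-alike show no movement between the first and last pictures. The jar was hidden from the top camera at the end, but the side view shows it upright. The gripper stayed clear of it, touching nothing, at hand-in.

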